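Fetch the brass die from the two-leaf tool cabinet and seat it in the work block

ROBOT

A 6-joint arm with a two-finger parallel gripper is mounted at the origin on the work surface. World frame = base frame: x ahead of the robot, y to its left, z up, the work surface at z = 0. Lengths are in m, angles in rad, forces in N, time in s.
With the tool pointing down it reaches from about 0.35 to 0.85 m from the base axis. Payload 8.1 kg.
Tool frame: the origin (TCP) lies at the very end of the fingers, on their centre line; the grasp point (between the pads) lies 19 mm behind it; z points along the fingers, y is the direction in which the jaws open and shut (so a half turn about z gives the same grasp; the last joint's range is limited). The gripper opens to 93 mm and grips with 3 to 60 N. Pads are 15 mm wide; open, the fingers measure 128 mm over their backs; the gripper's body (75 mm by 188 mm) begins 65 mm behind the grasp point.
Start: joints at [1.055, 0.13, 1.488, -0, 1.523, -0.085], TCP at [0.251, 0.545, 0.219] pointing down, gripper open.
Joint ranges: [-2.96, 2.96], [-0.89, 2.26], [0.02, 2.5], [-1.34, 4.48], [0, 2.73], [-2.66, 2.66]. Speed limits (rad/s): [2.39, 2.39, 2.79, 3.14, 3.14, 3.14].

INTERFACE

Orientations are given as a rotation vector (axis times angle).
In Python, from plant import * gives the robot as it stands.
- The arm moves only by the tool apply_moves, never from a script. Its argument "commands" is one flat list of numbers, 7 for each row, row after row: the shift along the world's x, y, z in cm, then the turn, a rotation vector about the world's x, y, z in rad, then the finger opening in cm, from 0 to 9.3. A call has 1 to 8 rows; each row shifts and turns the pose as measured when the row begins; what a row does not reach is not made up. A row lasts 1/8 s, in which the tool goes at most 62.5 mm and 10.7 degrees, less where a joint would pass 70% of its speed; a pose out of reach is approached as far as the arm can. A call with a gripper value outside its range is refused whole. The fingers move at their own pace and stop on an object; "squeeze" is the grip in N (left out, the last holds). Time passes only in rows, so rows that do not move let the fingers close. It gives the time, the measured TCP pose, the force and the opening at its end, in the units of the state.
- read_state(): the state, without advancing time (a new reading comes with each control period).
- read_camera(name): name is "scene" or "side" or "wrist"; returns (picture, depth): 384x512x3 uint8, blue, green, red; 384x512 float32, m along the optical axis (not along the pixel's ray), 0 where there is no reading.
- camera_model(name): a dict with "intrinsics" (3x3 intrinsics, pixels), "dist_coeffs" ([k1, k2, p1, p2, k3] as OpenCV has them; the pictures are not rectified), "R" (3x3) and "t" (3): a world point X has camera coordinates R X + t. Camera axes: x right, y down, z forward; pixel columns grow to the right and rows downward; lengths in m; the calibration is good to about 2 mm. A picture is of the moment at which its call begins: read the wrist's pose just before it. camera_model takes no time and is no camera call; for the wrist camera it gives the pose at the moment of the call.
- close_job(): hands the job in, once; it reports no verdict.
Trained networks look in the newest picture that a camera, given by its name, has taken for a name from the list of things; names that differ only in an ending like _2 or _b are one class to them, and where a whole thing is asked for, a point or a joint stands for the part that bears it (a point fixed in the world has none). Each returns a list of dicts, best first, with "conf" (0 to 1); they miss things now and then, are a little off and sometimes report something else, mostly with a low value. They report only what shows in the picture. A call takes as long as a camera call. They do not tell look-alikes from the thing itself.
- find_in(query, camera): "point" ([x, y, z] in m, in the coordinates of the camera as it stood for that picture, good to about 4 mm: the middle of the surface that is visible of it).
- cut_out(query, camera): "mask" (384x512 bool, what is visible of it).
- spot_point(query, camera): "point" ([x, y, z] in m, in the coordinates of the camera as it stood for that picture, good to about 4 mm: a listed point, or the origin of a listed thing).
The state is a dict: "t": time; "q": joint angles; "dq": joint speeds; "joint_torque": joint torques, N m; "tool_pos": TCP position; "orientation": TCP orientation; "force": force on the tool from outside, world axes, zero at the start; "wrist_torque": the same for the moment, N m; "opening": finger opening in m.
Only numpy, scipy, OpenCV 4.12 (cv2) and the standard library are available. Lean on these libraries where they do the work, as an engineer would, in place of code of your own. Each camera call takes 0.05 s, during which the arm holds its last target. There are 200 camera calls.

TASK

Draw back the bolt on top of the tool cabinet, swing the bolted leaf wide open, then swing the other leaf, which it overlaps, wide open too. Lift the brass die out of the rack on the inside of that second leaf and set it gently into the pocket of the work block, flat, square and fully down, then let go of it. Leave both leaves wide open, and do not disturb the mug, the hammer or the tin.

Things in the scene. Friction and masses are not known exactly. Their poses are not given: they have to be found in the camera images.
- cabinet: small wooden bench cabinet, 150 deep x 270 wide x 200 mm high, fixed. Origin: centre of its underside; x from front to back (doors on the -x side), y along its width, z up. Two leaves, 130 wide x 14 mm thick, upper edge 196 mm above the bench, meet at y = 0. A 24 mm wide, 6 mm thick strip on leaf A's free edge lies over the front of leaf B, so B opens only after A; a bolt on the roof holds A.
- bolt (a joint): barrel bolt lying along y on the cabinet's roof near the front, on leaf A's half; m. 0 = shut, through the steel keeper on top of leaf A; starts at 0 to 0.006 and grows as it slides towards the cabinet's +y, up to 0.032; leaf A is free beyond about 0.02. It needs about 2 N and stays where it is left.
- bolt_knob (a point): point to grip on the bolt's upright round knob (12 mm diameter), 28 mm above the roof, 17 mm below the knob's top (the highest point of the cabinet, 245 mm). Moves with the bolt. Free for 18 mm each way along y to straps 14 mm high, at both ends of its travel; free both ways along x.
- leaf_a (a joint): angle of leaf A (the cabinet's +y half, the bolted one), rad. 0 = shut; grows as it opens outwards to the cabinet's -x, up to 1.9; from above it turns clockwise about its upright hinge. Stiff hinge (0.06 N m): stays where it is left.
- leaf_a_handle (a point): point to grip on leaf A's upright round steel bar handle (10 mm diameter, from 105 to 195 mm above the bench, axis 45 mm in front of the leaf's face and 88 mm from the hinge line along the leaf). On the bar's axis, 180 mm above the bench. Axes turn with the leaf and equal the cabinet's at 0 rad.
- leaf_a_hinge (a point): point on leaf A's upright hinge line (82 mm in front of the cabinet's origin, 133 mm to its +y), 180 mm above the bench; axes as the leaf's
- leaf_b (a joint): angle of leaf B (the cabinet's -y half, the overlapped one, with the rack inside), rad. 0 = shut; grows as it opens outwards to the cabinet's -x, up to 1.9; from above it turns counter-clockwise about its upright hinge. Stiff hinge (0.06 N m): stays where it is left.
- leaf_b_handle (a point): point to grip on leaf B's upright round bar handle: bar and heights as on leaf A, 78 mm from the hinge line along the leaf, 45 mm in front of its face. Axes turn with the leaf and equal the cabinet's at 0 rad.
- leaf_b_hinge (a point): point on leaf B's upright hinge line (82 mm in front of the cabinet's origin, 133 mm to its -y), 180 mm above the bench; axes as the leaf's. Rack on B's inner face: floor 130 mm above the bench, 8 mm lips on three sides, the leaf on the fourth; rack middle 28 mm from the inner face, 68 mm from the hinge along the leaf
- die: brass die, 0.4 to 0.75 kg, loose in the rack inside leaf B, swings out with it. Base plate 52 (x) x 80 (y) x 14 mm high; in its middle an upright rib 44 long (x) x 12 thick (y) x 30 mm high. Origin: centre of underside, z up. In the rack x points away from the leaf's inner face, y along the leaf; 2.5 mm clear all round; rib top 22 mm below the leaf's upper edge. Half turn makes no difference.
- work_block: dark wooden work block, 150 (x) x 170 (y) x 45 mm high, fixed to the bench. Origin: centre of its underside, z up. In its top is a rectangular pocket, 56 (x) x 84 (y) x 10 mm deep, for the die's base plate: die x along block x, either way round.
- pocket (a point): centre of the pocket's floor, 35 mm above the bench; axes as the work block's. A seated die has its origin here.
- mug: plain white mug, 76 mm across with a handle, 90 mm high; bystander. Origin: centre of its underside.
- hammer: hammer, 260 mm long, lying on the bench; bystander. Origin under its middle.
- tin: closed metal tin, 80 mm across, 60 mm high; bystander. Origin: centre of its underside.
Mind the look-alikes: they are no part of the job. Leave any pink, purple or white look-alike of the work_block alone.

How it is judged:
By the outcome, as a careful person would: the job done as asked, in the order asked, and still so for the second after the job is handed in, with the robot touching nothing.
It also fails if it takes over 72 s, if anything falls off the work surface, if the arm or the gripper's body presses on something with over 40 N, if the wrist force passes 120 N, or if a joint passes its speed limit or range.

## Working session

There is one attempt and no reset: what is moved stays moved. The work goes in short steps, Python scripts to look and compute and a tool call to move; the robot and the scene stay as the last step left them, time stands still between calls to the robot, and variables do not carry over. Pictures are saved under pics/ and viewed, about 8 in all and at most 12, crops included, and the job is handed in when it is done.

Besides the shell and the picture viewer there is one more tool, called after ">>>" in YAML: its name, and indented under it one key for each argument. apply_moves: Moves the arm, as the interface text tells. Its arguments: {"type":"object","properties":{"commands":{"type":"array"},"squeeze":{"type":"number"}},"required":["commands"]}

```bash
ls; mkdir -p pics; cat > h.py <<'E'
from plant import *
import numpy as np, cv2
from scipy.spatial.transform import Rotation as Ro
np.set_printoptions(precision=4,suppress=True)
def w(cam,p):
    m=camera_model(cam); return np.array(m["R"]).T@(np.array(p)-np.array(m["t"]))
def cloud(cam,d,mask=None):
    m=camera_model(cam);K=np.array(m["intrinsics"]);
    v,u=np.nonzero((d>0)&(mask if mask is not None else True))
    n=cv2.undistortPoints(np.stack([u,v],1).astype(np.float32)[:,None],K,np.array(m["dist_coeffs"]))[:,0]
    z=d[v,u]; X=np.c_[n*z[:,None],z]
    return (X-np.array(m["t"]))@np.array(m["R"]), u, v
E
python3 - <<'E'
from h import *
print(read_state())
ims=[]
for c in ["scene","side"]:
    im,d=read_camera(c); ims.append(im); np.save(c+'.npy',d)
    for q in ["cabinet","bolt_knob","leaf_a_handle","leaf_a_hinge","leaf_b_handle","leaf_b_hinge","work_block","pocket","mug","hammer","tin"]:
        r=spot_point(q,c); print(c,q,[(np.round(w(c,x["point"]),3).tolist(),round(x["conf"],2)) for x in r[:3]])
cv2.imwrite('pics/a.png',ims[0]);cv2.imwrite('pics/b.png',ims[1])
E
```

```text
pics
{'t': 0.0, 'q': array([ 1.0545,  0.1312,  1.4893, -0.    ,  1.523 , -0.0854]), 'dq': array([-0.0005, -0.0006, -0.0023, -0.0004,  0.0015, -0.0012]), 'joint_torque': array([ -0.0018, -55.9814, -49.1774,   0.0766,   0.0353,  -0.0002]), 'tool_pos': array([0.2503, 0.5447, 0.2176]), 'orientation': array([-0.6715, -3.0684,  0.0028]), 'force': array([-0.1522,  0.3031,  0.4619]), 'wrist_torque': array([-0.0474,  0.0588,  0.07  ]), 'opening': 0.09269350634378574}
scene cabinet [([0.647, 0.308, 0.002], 0.77)]
scene bolt_knob [([0.557, 0.31, 0.226], 0.42)]
scene leaf_a_handle [([0.535, 0.227, 0.172], 0.72)]
scene leaf_a_hinge [([0.488, 0.323, 0.171], 0.62)]
scene leaf_b_handle [([0.616, 0.166, 0.179], 0.67)]
scene leaf_b_hinge [([0.71, 0.168, 0.177], 0.5)]
scene work_block [([0.236, -0.302, -0.005], 0.86), ([0.267, 0.223, -0.001], 0.84), ([0.495, -0.16, -0.003], 0.61)]
scene pocket [([0.239, -0.298, 0.034], 0.83), ([0.422, -0.682, 0.034], 0.72), ([0.497, -0.162, 0.034], 0.65)]
scene mug []
scene hammer [([0.521, -0.449, -0.003], 0.96), ([0.65, 0.309, 0.002], 0.34)]
scene tin [([0.748, -0.177, -0.002], 0.71)]
side cabinet [([0.646, 0.31, -0.001], 0.86), ([0.52, -0.449, -0.005], 0.36)]
side bolt_knob [([0.562, 0.313, 0.225], 0.38)]
side leaf_a_handle [([0.528, 0.23, 0.176], 0.94)]
side leaf_a_hinge [([0.488, 0.317, 0.178], 0.91), ([0.522, -0.449, -0.004], 0.64)]
side leaf_b_handle []
side leaf_b_hinge [([0.707, 0.165, 0.18], 0.68)]
side work_block [([0.237, -0.302, -0.001], 0.94), ([0.495, -0.162, 0.0], 0.78), ([0.416, -0.673, -0.001], 0.63)]
side pocket [([0.494, -0.157, 0.036], 0.83), ([0.417, -0.677, 0.036], 0.83), ([0.239, -0.299, 0.032], 0.6)]
side mug [([0.776, 0.005, -0.0], 0.65)]
side hammer [([0.522, -0.448, -0.001], 0.58)]
side tin [([0.744, -0.174, -0.002], 0.74)]
```

View pics/a.png

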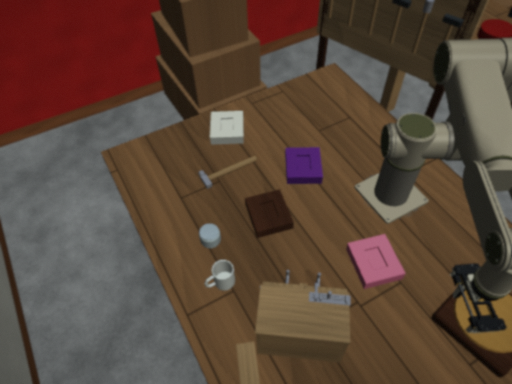

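View pics/b.png

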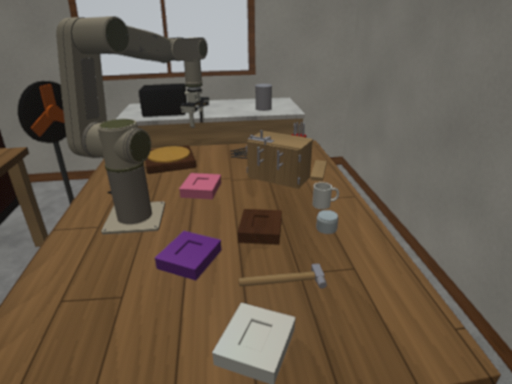

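The real work block is the dark one at (0.495, -0.16). The white, purple and pink blocks are look-alikes. The mug stands at about (0.776, 0.005), near leaf B's swing. Next I'll look at the cabinet from above with the wrist camera.

>>> apply_moves:
  commands: [0, 0, 6, 0, 0, 0, 9.3, 1, -1, 5.8, 0, 0, 0, 9.3, 4, -3.5, 3, 0, 0, -0.09, 9.3, 4.5, -4, 1, 0, 0, -0.09, 9.3, 4.5, -4, 0, 0, 0, 0, 9.3, 4.5, -4, 0, 0, 0, 0, 9.3, 4.5, -4, 0, 0, 0, 0, 9.3, 4.5, -4, 0, 0, 0, 0, 9.3]

```text
t: 2.2
tool_pos: [0.5285, 0.2934, 0.3814]
orientation: [0.94, 2.997, 0.001]
force: [0.7, 0.4, 0.3]
opening: 0.0932
```

```bash
python3 - <<'E'
from h import *
s=read_state(); print(s['t'],s['tool_pos'],s['orientation'],s['force'])
c='wrist'
im,d=read_camera(c)
X,u,v=cloud(c,d); np.savez('w1.npz',X=X,u=u,v=v); cv2.imwrite('pics/c.png',im)
for q in ["cabinet","bolt_knob","leaf_a_handle","leaf_a_hinge","leaf_b_handle","leaf_b_hinge"]:
    r=spot_point(q,c); print(q,[(np.round(w(c,x["point"]),4).tolist(),round(x["conf"],2)) for x in r[:2]])
P=X[abs(X[:,2]-.2)<.006]; print(len(P),P[:,2].mean()); print(cv2.minAreaRect(P[:,:2].astype(np.float32)*1000))
P=X[(X[:,2]>.225)&(X[:,2]<.26)]; print(len(P),P.mean(0),P.max(0),P.min(0))
E
```

```text
2.2 [0.5285 0.2934 0.3814] [0.94   2.9969 0.0009] [0.6788 0.4096 0.3156]
cabinet []
bolt_knob [([0.5575, 0.3065, 0.2199], 0.71)]
leaf_a_handle [([0.5313, 0.2282, 0.1827], 0.7)]
leaf_a_hinge [([0.4889, 0.3233, 0.1815], 0.66), ([0.7415, -0.1819, -0.0017], 0.15)]
leaf_b_handle [([0.6085, 0.1707, 0.1754], 0.62), ([0.4921, -0.1578, -0.0035], 0.53)]
leaf_b_hinge [([0.7052, 0.1658, 0.1775], 0.59)]
15657 0.19748805655007778
((633.3743896484375, 278.5690002441406), (210.89559936523438, 278.1053161621094), 54.15557861328125)
115 [0.5599 0.3045 0.2396] [0.5667 0.31   0.244 ] [0.5554 0.2984 0.2259]
```

View pics/c.png

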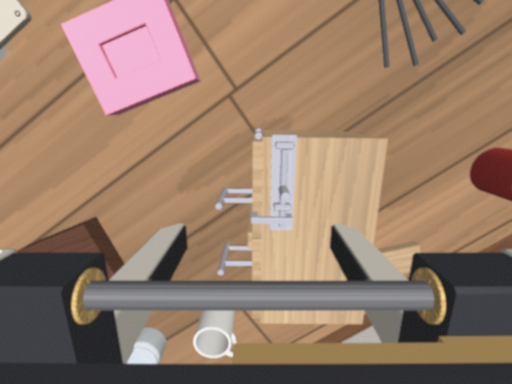

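```bash
cat >> h.py <<'E'
def cab(p,o,yaw):
    c,s=np.cos(yaw),np.sin(yaw); d=np.asarray(p)[...,:2]-o
    return np.stack([d@[c,s],d@[-s,c]],-1)
def cabw(p,o,yaw):
    c,s=np.cos(yaw),np.sin(yaw); p=np.asarray(p); return o+np.stack([p[...,0]*c-p[...,1]*s,p[...,0]*s+p[...,1]*c],-1)
E
python3 - <<'E'
from h import *
z=np.load('w1.npz');X=z['X']
o=np.array([.647,.309])
for yaw in np.radians([53.5,54,54.5,55,55.5,56]):
    C=cab(X,o,yaw); 
    m=(abs(X[:,2]-.198)<.005)&(C[:,0]>-.1)&(C[:,0]<.1)&(C[:,1]>-.05)&(C[:,1]<.15)
    Q=C[m]
    # back edge & +y side edge lines
    r=[]
    for lo in np.arange(-.02,.11,.02):
        q=Q[(Q[:,1]>lo)&(Q[:,1]<lo+.02)]; r.append(np.percentile(q[:,0],99.5))
    t=[]
    for lo in np.arange(-.05,.05,.02):
        q=Q[(Q[:,0]>lo)&(Q[:,0]<lo+.02)]; t.append(np.percentile(q[:,1],99.5))
    f=[]
    for lo in (-.04,-.02,0.0,.095,.11):
        q=Q[(Q[:,1]>lo)&(Q[:,1]<lo+.015)]; f.append(np.percentile(q[:,0],.5) if len(q) else 9)
    print(np.degrees(yaw),'back',np.array(r),'side',np.array(t),'front',np.array(f))
yaw=np.radians(55);C=cab(X,o,yaw)
for n,b in dict(knobtop=(-.09,-.02,.03,.12,.238,.25),hA=(-.16,-.115,.02,.07,.186,.2),hB=(-.16,-.115,-.08,-.03,.186,.2),hA2=(-.16,-.115,.02,.07,.15,.2)).items():
    m=(C[:,0]>b[0])&(C[:,0]<b[1])&(C[:,1]>b[2])&(C[:,1]<b[3])&(X[:,2]>b[4])&(X[:,2]<b[5])
    if m.any(): print(n,m.sum(),C[m].mean(0),C[m].min(0),C[m].max(0),X[m].mean(0))
E
```

```text
53.5 back [0.0716 0.0712 0.0713 0.0709 0.0706 0.0705 0.0701] side [0.1305 0.1295 0.129  0.1295 0.1301] front [-0.0921 -0.0981 -0.0915 -0.0922 -0.0936]
54.0 back [0.0715 0.0714 0.0716 0.0714 0.0712 0.0711 0.0711] side [0.1309 0.1297 0.129  0.1293 0.1297] front [-0.0924 -0.0982 -0.0915 -0.0913 -0.0926]
54.5 back [0.0714 0.0715 0.072  0.0717 0.0718 0.0719 0.0722] side [0.1317 0.1299 0.129  0.1291 0.1293] front [-0.0927 -0.0983 -0.0914 -0.0912 -0.0916]
55.0 back [0.0713 0.0717 0.0723 0.0722 0.0723 0.0726 0.0732] side [0.1327 0.13   0.129  0.1289 0.129 ] front [-0.093  -0.0984 -0.0914 -0.0903 -0.0905]
55.5 back [0.0713 0.0718 0.0725 0.0726 0.0729 0.0734 0.0743] side [0.1331 0.1302 0.1291 0.1288 0.1286] front [-0.0933 -0.0984 -0.0955 -0.0897 -0.0895]
56.0 back [0.0712 0.0721 0.0728 0.0731 0.0737 0.0742 0.0752] side [0.1335 0.1304 0.1292 0.1286 0.1283] front [-0.0936 -0.0986 -0.0954 -0.0885 -0.0885]
knobtop 89 [-0.0534  0.068 ] [-0.0591  0.0621] [-0.0479  0.0732] [0.5607 0.3043 0.2418]
hA 45 [-0.1365  0.0407] [-0.1407  0.0352] [-0.1325  0.0445] [0.5354 0.2205 0.1918]
hB 45 [-0.138  -0.0586] [-0.1425 -0.0639] [-0.1337 -0.0548] [0.6158 0.1623 0.1914]
hA2 158 [-0.1313  0.0415] [-0.1407  0.0352] [-0.1156  0.0448] [0.5377 0.2252 0.1755]
```

>>> apply_moves:
  commands: [3.2, 1.1, 0, 0, 0, -0.02, 5, 0, 0, -5, 0, 0, 0, 5, 0, 0, -5, 0, 0, 0, 5, 0, 0, 0, 0, 0, 0, 5]

```text
t: 3.05
tool_pos: [0.5554, 0.3137, 0.2813]
orientation: [0.954, 2.991, 0.005]
force: [-1.0, 0.7, 0.7]
opening: 0.0574
```

>>> apply_moves:
  commands: [0.5, -0.9, -2, 0, 0, 0, 5, 0, 0, 0, 0, 0, 0, 5, 0, 0, 0, 0, 0, 0, 5]

```text
t: 3.42
tool_pos: [0.5607, 0.3084, 0.2699]
orientation: [0.945, 2.987, 0.016]
force: [0.4, -0.1, 0.2]
opening: 0.0499
```

```bash
python3 - <<'E'
from h import *
s=read_state(); print(s['t'],s['tool_pos'],s['orientation'],s['force'],s['dq'])
E
```

```text
3.425 [0.5607 0.3084 0.2699] [0.9453 2.9866 0.0156] [ 0.4183 -0.1061  0.2379] [ 0.0043  0.0004 -0.0037 -0.0031  0.0098  0.0008]
```

>>> apply_moves:
  commands: [0, -0.4, -3, 0, 0, 0, 5, 0, 0, -2.3, 0, 0, 0, 5, 0, 0, 0, 0, 0, 0, 5]

```text
t: 3.8
tool_pos: [0.5629, 0.3072, 0.2246]
orientation: [0.941, 2.979, 0.028]
force: [-0.2, -0.2, -0.7]
opening: 0.05
```

```bash
cat >> h.py <<'E'
def go(p,yawdeg):
    "shift (cm) and turn to tool-down pose with jaw axis at yaw"
    s=read_state(); y=np.radians(yawdeg)
    c=[Ro.from_matrix(np.array([[np.sin(a),np.cos(a),0],[-np.cos(a),np.sin(a),0],[0,0,-1]]).T if 0 else np.column_stack([[np.sin(a),-np.cos(a),0],[np.cos(a),np.sin(a),0],[0,0,-1]])) for a in (y,y+np.pi)]
    R=Ro.from_rotvec(s['orientation'])
    e=min([(t*R.inv()).as_rotvec() for t in c],key=np.linalg.norm)
    print('t %.2f'%s['t'],'pos',s['tool_pos'],'F',s['force'],'open %.4f'%s['opening'],'q6 %.2f'%s['q'][5]); print('shift cm',(np.array(p)-s['tool_pos'])*100,'turn',e)
E
python3 -c "
from h import *
go([.5607,.3043,.213],54.1)"
```

```text
Traceback (most recent call last):
  File "h.py", line 21, in go
    c=[Ro.from_matrix(np.array([[np.sin(a),np.cos(a),0],[-np.cos(a),np.sin(a),0],[0,0,-1]]).T if 0 else np.column_stack([[np.sin(a),-np.cos(a),0],[np.cos(a),np.sin(a),0],[0,0,-1]])) for a in (y,y+np.pi)]
       ~~~~~~~~~~~~~~^^^^^^^^^^^^^^^^^^^^^^^^^^^^^^^^^^^^^^^^^^^^^^^^^^^^^^^^^^^^^^^^^^^^^^^^^^^^^^^^^^^^^^^^^^^^^^^^^^^^^^^^^^^^^^^^^^^^^^^^^^^^^^^^^^^^^^^^^^^^^^^^^^^^^^^^^^^^^^^^
  File "scipy/spatial/transform/_rotation.pyx", line 1143, in scipy.spatial.transform._rotation.Rotation.from_matrix
ValueError: Non-positive determinant (left-handed or null coordinate frame) in rotation matrix 0: [[ 0.81    0.5864  0.    ]
 [-0.5864  0.81    0.    ]
 [ 0.      0.     -1.    ]].
```

```bash
python3 - <<'E'
s=open('h.py').read()
i=s.index("    c=[Ro"); j=s.index("    R=Ro.from_rotvec")
s=s[:i]+"    c=[Ro.from_rotvec([0,0,a])*Ro.from_matrix([[0,1,0],[1,0,0],[0,0,-1]]) for a in (y,y+np.pi)]\n"+s[j:]
open('h.py','w').write(s)
from h import *
go([.5607,.3043,.213],54.1)
E
```

```text
t 3.80 pos [0.5629 0.3072 0.2246] F [-0.2236 -0.1597 -0.7168] open 0.0500 q6 -0.54
shift cm [-0.2215 -0.2927 -1.1614] turn [-0.0117  0.0218 -0.015 ]
```

>>> apply_moves:
  commands: [-0.3, -0.3, -0.9, -0.012, 0.022, -0.015, 5, 0, 0, -0.2, 0, 0, 0, 2, 0, 0, 0, 0, 0, 0, 0.6, 0, 0, 0, 0, 0, 0, 0.6, 0, 0, 0, 0, 0, 0, 0.6]
  squeeze: 20

```text
t: 4.42
tool_pos: [0.5619, 0.3055, 0.2189]
orientation: [0.968, 2.984, 0.005]
force: [4.9, 6.6, -1.7]
opening: 0.0144
```

```bash
python3 - <<'E'
from h import *
go([.5607,.3043,.213],54.1)
im,d=read_camera('wrist'); cv2.imwrite('pics/d.png',im)
E
```

```text
t 4.42 pos [0.5619 0.3055 0.2189] F [ 4.8565  6.6168 -1.7183] open 0.0144 q6 -0.53
shift cm [-0.1152 -0.1227 -0.5851] turn [-0.002   0.005   0.0007]
```

View pics/d.png

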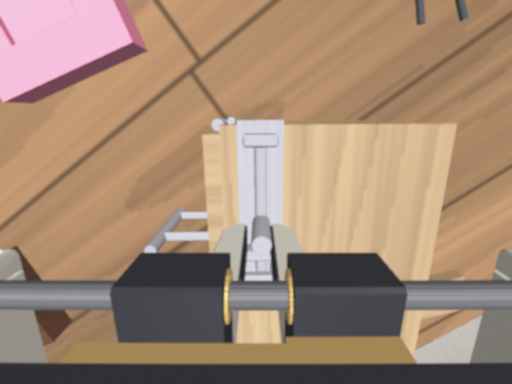

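The fingers straddle the knob at about (262, 232). I'll finish closing, then slide towards cabinet +y.

>>> apply_moves:
  commands: [0, 0, 0, 0, 0, 0, 0.6, 0, 0, 0, 0, 0, 0, 0.6, -0.8, 0.6, 0, 0, 0, 0, 0.6, -0.8, 0.6, 0, 0, 0, 0, 0.6, -0.8, 0.6, 0, 0, 0, 0, 0.6, 0, 0, 0, 0, 0, 0, 0.6]
  squeeze: 20

```text
t: 5.22
tool_pos: [0.5374, 0.3249, 0.219]
orientation: [0.968, 2.981, 0.008]
force: [4.4, -1.0, -2.2]
opening: 0.0113
```

```bash
python3 - <<'E'
from h import *
o=np.array([.6484,.3043]);yaw=np.radians(54.1)
go([.5348,.3231,.219],54.1)
print(cab(read_state()['tool_pos'],o,yaw), cab([.5607,.3043],o,yaw))
E
```

```text
t 5.22 pos [0.5374 0.3249 0.219 ] F [ 4.4158 -1.0479 -2.1924] open 0.0113 q6 -0.48
shift cm [-0.2628 -0.18    0.0041] turn [-0.0026  0.0086  0.0014]
[-0.0484  0.102 ] [-0.0514  0.071 ]
```

>>> apply_moves:
  commands: [0, 0, 0, 0, 0, 0, 4, 0, 0, 0, 0, 0, 0, 4, 0, 0, 4, 0, 0, 0, 4, 0, 0, 4, 0, 0, 0.17, 4, 0, -1.5, 0, 0, 0, 0.18, 4, 0, -1.5, 0, 0, 0, 0.18, 4, 0, -1.5, 0, 0, 0, 0.18, 4, 0, -1.5, 0, 0, 0, 0.18, 4]

```text
t: 6.22
tool_pos: [0.5339, 0.2667, 0.3017]
orientation: [-0.459, 3.106, 0.011]
force: [0.7, 0.5, -0.2]
opening: 0.04
```

>>> apply_moves:
  commands: [0, -1.5, 0, 0, 0, 0.18, 4, 0, -1.5, 0, 0, 0, 0.18, 4, 0, -1.5, 0, 0, 0, 0.18, 4, 0, 0, 0, 0, 0, 0.15, 4, 0, 0, 0, 0, 0, 0, 4]

```text
t: 6.85
tool_pos: [0.5331, 0.2203, 0.3024]
orientation: [1.514, -2.751, -0.015]
force: [-0.0, 0.1, -0.1]
opening: 0.0398
```

```bash
python3 - <<'E'
from h import *
go([.535,.2205,.161],144.1)
c='wrist'
im,d=read_camera(c);cv2.imwrite('pics/e.png',im)
X,u,v=cloud(c,d); o=np.array([.6484,.3043]);yaw=np.radians(54.1);C=cab(X,o,yaw)
for n,b in dict(knobtop=(-.09,-.02,.03,.14,.238,.25),hA=(-.16,-.115,.02,.07,.186,.2),hB=(-.16,-.115,-.08,-.03,.186,.2),postA=(-.127,-.095,.02,.07,.1,.2)).items():
    m=(C[:,0]>b[0])&(C[:,0]<b[1])&(C[:,1]>b[2])&(C[:,1]<b[3])&(X[:,2]>b[4])&(X[:,2]<b[5])
    if m.any(): print(n,m.sum(),C[m].mean(0),C[m].min(0),C[m].max(0),X[m].mean(0),X[m][:,2].max(),X[m][:,2].min())
E
```

```text
t 6.85 pos [0.5331 0.2203 0.3024] F [-0.0125  0.1241 -0.1051] open 0.0398 q6 -2.28
shift cm [  0.1913   0.0154 -14.1391] turn [-0.0083 -0.0052 -0.0621]
hA 81 [-0.1334  0.0491] [-0.1375  0.045 ] [-0.1284  0.0534] [0.5304 0.225  0.1926] 0.19493927319559365 0.18626300836954301
hB 93 [-0.1327 -0.0498] [-0.1369 -0.0547] [-0.1278 -0.0457] [0.6109 0.1676 0.1922] 0.1946182659091242 0.1861530064727933
postA 165 [-0.108   0.0491] [-0.1217  0.0454] [-0.0952  0.0533] [0.5453 0.2456 0.166 ] 0.17240973836127313 0.11643001739474425
```

View pics/e.png

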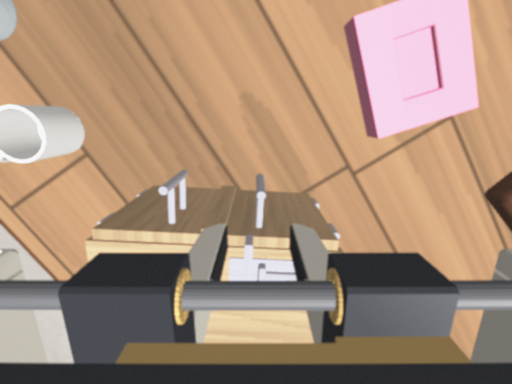

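>>> apply_moves:
  commands: [-0.1, 0.5, -5, 0, 0, -0.06, 4, 0, 0, -5, 0, 0, 0, 4, 0, 0, -3, 0, 0, 0, 4, 0, 0, -1, 0, 0, 0, 2, 0, 0, 0, 0, 0, 0, 0.5, 0, 0, 0, 0, 0, 0, 0.5]
  squeeze: 15

```text
t: 7.65
tool_pos: [0.5329, 0.2275, 0.1626]
orientation: [-1.402, 2.805, 0.015]
force: [0.3, -0.1, 0.2]
opening: 0.0145
```

```bash
python3 -c "
from h import *
go([.532,.225,.163],144.1)"
```

```text
t 7.65 pos [0.5329 0.2275 0.1626] F [ 0.3132 -0.1329  0.1974] open 0.0145 q6 -2.19
shift cm [-0.0919 -0.2519  0.0402] turn [-0.0112  0.0004  0.0173]
```

>>> apply_moves:
  commands: [0, 0, 0, 0, 0, 0, 0.5, 0, 0, 0, 0, 0, 0, 0.5]

```text
t: 7.9
tool_pos: [0.5333, 0.2274, 0.1633]
orientation: [-1.401, 2.805, 0.015]
force: [0.1, 0.7, -7.4]
opening: 0.0097
```

```bash
cat >> h.py <<'E'
O=np.array([.6468,.3055]);YAW=np.radians(54.1)
HA=cabw([-.082,.133],O,YAW);HB=cabw([-.082,-.133],O,YAW)
def arc(H,sgn,step,n):
    "chords (cm) for n equal turns about hinge H, sgn -1 = clockwise"
    p=read_state()['tool_pos'][:2]; r=p-H
    print('r %.4f'%np.linalg.norm(r),'angle now',np.degrees(np.arctan2(r[1],r[0])))
    for i in range(n):
        a=sgn*step; r2=np.array([[np.cos(a),-np.sin(a)],[np.sin(a),np.cos(a)]])@r
        print(np.round((r2-r)*100,2),end=' '); r=r2
    print('end',H+r)
E
python3 -c "
from h import *
go([.532,.225,.163],144.1)
print(HA,HB); arc(HA,-1,.16,8)"
```

```text
t 7.90 pos [0.5333 0.2274 0.1633] F [ 0.1357  0.7121 -7.4166] open 0.0097 q6 -2.19
shift cm [-0.1305 -0.2438 -0.0323] turn [-0.0111  0.0012  0.018 ]
[0.491  0.3171] [0.7065 0.1611]
r 0.0991 angle now -64.72258003913468
[-1.48 -0.56] [-1.55 -0.32] [-1.58 -0.07] [-1.57  0.19] [-1.52  0.44] [-1.43  0.67] [-1.31  0.89] [-1.15  1.09] end [0.4173 0.2508]
```

>>> apply_moves:
  commands: [-1.5, -0.6, 0, 0, 0, -0.16, 0.5, -1.5, -0.3, 0, 0, 0, -0.16, 0.5, -1.6, -0.1, 0, 0, 0, -0.16, 0.5, -1.6, 0.2, 0, 0, 0, -0.16, 0.5]
  squeeze: 15

```text
t: 8.4
tool_pos: [0.4704, 0.2202, 0.1633]
orientation: [-0.416, 3.104, 0.014]
force: [1.6, 4.8, -6.6]
opening: 0.0096
```

```bash
python3 -c "
from h import *
go([.532,.225,.163],144.1-36.7)
arc(HA,-1,.16,8)"
```

```text
t 8.40 pos [0.4704 0.2202 0.1633] F [ 1.6329  4.8216 -6.6427] open 0.0096 q6 -1.50
shift cm [ 6.1625  0.4822 -0.0297] turn [-0.0103  0.0087  0.0372]
r 0.0991 angle now -102.00743682252283
[-1.52  0.45] [-1.43  0.69] [-1.3   0.91] [-1.14  1.1 ] [-0.95  1.27] [-0.73  1.4 ] [-0.5  1.5] [-0.25  1.56] end [0.3923 0.309 ]
```

>>> apply_moves:
  commands: [-1.5, 0.4, 0, 0, 0, -0.16, 0.5, -1.4, 0.7, 0, 0, 0, -0.16, 0.5, -1.3, 0.9, 0, 0, 0, -0.16, 0.5, -1.1, 1.1, 0, 0, 0, -0.16, 0.5, -1.0, 1.3, 0, 0, 0, -0.16, 0.5, -0.7, 1.4, 0, 0, 0, -0.16, 0.5, -0.5, 1.5, 0, 0, 0, -0.16, 0.5, 0, 0, 0, 0, 0, 0, 0.5]

```text
t: 9.4
tool_pos: [0.3925, 0.2952, 0.1634]
orientation: [1.35, 2.819, 0.005]
force: [3.1, 1.0, -7.8]
opening: 0.0097
```

```bash
python3 -c "
from h import *
go([.532,.225,.163],144.1-100)
arc(HA,-1,.16,1)"
```

```text
t 9.40 pos [0.3925 0.2952 0.1634] F [ 3.1324  1.0477 -7.805 ] open 0.0097 q6 -0.13
shift cm [13.9516 -7.0204 -0.0352] turn [0.0035 0.0161 0.0922]
r 0.1009 angle now -167.4867681173692
[-0.22  1.6 ] end [0.3903 0.3112]
```

>>> apply_moves:
  commands: [0, 0, 0, 0, 0, 0, 4, 0, 0, 0, 0, 0, 0, 4, 0, 0, 0, 0, 0, 0, 4, 0, 0, 5, 0, 0, 0, 4, 0, 0, 5, 0, 0, 0, 4, 0, 0, 4, 0, 0, 0, 4, 2.5, -3, 0, 0, 0, -0.18, 4, 3, -2.5, 0, 0, 0, -0.18, 4]

```text
t: 10.4
tool_pos: [0.4485, 0.2387, 0.3123]
orientation: [1.829, 2.531, 0.009]
force: [-0.0, 0.2, 0.9]
opening: 0.0398
```

>>> apply_moves:
  commands: [3, -2, 0, 0, 0, -0.18, 4, 3, -1.5, 0, 0, 0, -0.18, 4, 3, -1.5, 0, 0, 0, -0.18, 4, 3, -1, 0, 0, 0, -0.18, 4, 3, -1, 0, 0, 0, -0.18, 4, 1.5, -0.5, 0, 0, 0, -0.08, 4, 0, 0, 0, 0, 0, 0, 4]

```text
t: 11.28
tool_pos: [0.6213, 0.1563, 0.315]
orientation: [2.826, 1.32, -0.002]
force: [0.7, -0.2, -0.5]
opening: 0.0399
```

```bash
python3 - <<'E'
from h import *
go([.6127,.1648,.163],-35.9)
c='wrist'
im,d=read_camera(c);cv2.imwrite('pics/f.png',im)
X,u,v=cloud(c,d); C=cab(X,O,YAW)
for n,b in dict(hB=(-.16,-.115,-.08,-.03,.186,.2)).items():
    m=(C[:,0]>b[0])&(C[:,0]<b[1])&(C[:,1]>b[2])&(C[:,1]<b[3])&(X[:,2]>b[4])&(X[:,2]<b[5])
    if m.any(): print(n,m.sum(),C[m].mean(0),C[m].min(0),C[m].max(0),X[m].mean(0),X[m][:,2].max(),X[m][:,2].min())
E
```

```text
t 11.28 pos [0.6213 0.1563 0.315 ] F [ 0.7194 -0.2397 -0.5336] open 0.0399 q6 0.87
shift cm [ -0.858    0.8473 -15.1985] turn [0.021  0.0094 0.0702]
hB 76 [-0.1307 -0.0532] [-0.1355 -0.0574] [-0.1265 -0.0488] [0.6133 0.1684 0.1928] 0.19516218929623363 0.1864756914527919
```

View pics/f.png

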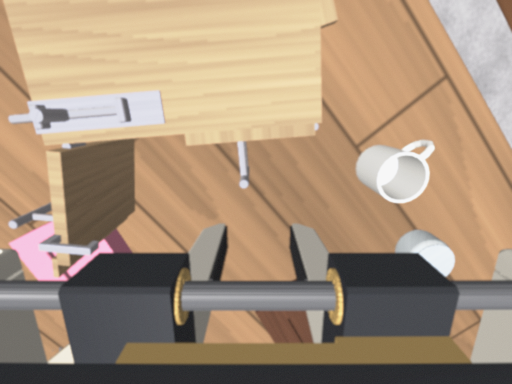

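Leaf A stands wide open at left. Leaf B's handle shows at about (243, 165) and the mug at about (395, 172). Now I'll grip handle B.

>>> apply_moves:
  commands: [-0.8, 1.0, -5, 0.02, 0.01, 0.07, 4, 0, 0, -5, 0, 0, 0, 4, 0, 0, 0, 0, 0, 0, 4]

```text
t: 11.7
tool_pos: [0.611, 0.168, 0.2156]
orientation: [2.789, 1.444, 0.004]
force: [-0.6, 0.7, -0.0]
opening: 0.0395
```

```bash
python3 -c "
from h import *
go([.613,.166,.163],-35.9)"
```

```text
t 11.70 pos [0.611  0.168  0.2156] F [-0.5595  0.7144 -0.026 ] open 0.0395 q6 0.80
shift cm [ 0.1984 -0.1961 -5.258 ] turn [-0.0009  0.0025 -0.0114]
```

>>> apply_moves:
  commands: [0.2, -0.2, -3, 0, 0, -0.01, 4, 0, 0, -2.2, 0, 0, 0, 3, 0, 0, 0, 0, 0, 0, 0.5, 0, 0, 0, 0, 0, 0, 0.5, 0, 0, 0, 0, 0, 0, 0.5, 0, 0, 0, 0, 0, 0, 0.5]
  squeeze: 15

```text
t: 12.45
tool_pos: [0.6145, 0.168, 0.1726]
orientation: [2.791, 1.437, 0.017]
force: [3.0, -0.4, -8.5]
opening: 0.0095
```

```bash
python3 -c "
from h import *
go([.613,.166,.163],-35.9)
arc(HB,1,.16,8)"
```

```text
t 12.45 pos [0.6145 0.168  0.1726] F [ 3.0111 -0.4413 -8.463 ] open 0.0095 q6 0.81
shift cm [-0.1543 -0.1974 -0.958 ] turn [-0.0031  0.0104 -0.0068]
r 0.0922 angle now 175.71581314986167
[ 0.01 -1.47] [ 0.24 -1.45] [ 0.47 -1.4 ] [ 0.69 -1.3 ] [ 0.89 -1.18] [ 1.06 -1.02] [ 1.21 -0.84] [ 1.33 -0.63] end [0.6735 0.075 ]
```

>>> apply_moves:
  commands: [0, -1.5, 0, 0, 0, 0.16, 0.5, 0.2, -1.4, 0, 0, 0, 0.16, 0.5, 0.5, -1.4, 0, 0, 0, 0.16, 0.5, 0.7, -1.3, 0, 0, 0, 0.16, 0.5, 0.9, -1.2, 0, 0, 0, 0.16, 0.5]

```text
t: 13.08
tool_pos: [0.6395, 0.1014, 0.1726]
orientation: [-1.976, -2.436, -0.025]
force: [4.4, 5.7, -9.7]
opening: 0.0096
```

```bash
python3 -c "
from h import *
go([.613,.166,.163],-35.9+45.8)
arc(HB,1,.16,8)"
```

```text
t 13.07 pos [0.6395 0.1014 0.1726] F [ 4.3892  5.7076 -9.6718] open 0.0096 q6 -0.14
shift cm [-2.6454  6.4626 -0.957 ] turn [-0.0148  0.007  -0.035 ]
r 0.0897 angle now -138.28969096439812
[ 1.04 -0.99] [ 1.18 -0.81] [ 1.3  -0.61] [ 1.38 -0.4 ] [ 1.42 -0.18] [1.43 0.05] [1.41 0.28] [1.34 0.5 ] end [0.7445 0.0798]
```

>>> apply_moves:
  commands: [1.0, -1.1, 0, 0.01, 0, 0.16, 0.5, 1.1, -0.9, 0, 0, 0, 0.16, 0.5, 1.3, -0.7, 0, 0, 0, 0.16, 0.5, 1.4, -0.5, 0, 0, 0, 0.16, 0.5, 1.4, -0.3, 0, 0, 0, 0.16, 0.5, 1.0, 0, 0, 0, 0, 0.08, 0.5, 0, 0, 0, 0, 0, 0, 0.5]

```text
t: 13.95
tool_pos: [0.7152, 0.0722, 0.1726]
orientation: [-0.692, -3.039, -0.043]
force: [1.5, -0.2, -3.9]
opening: 0.0093
```

```bash
python3 -c "
from h import *
go([.613,.166,.163],-35.9+95)
arc(HB,1,.16,1)"
```

```text
t 13.95 pos [0.7152 0.0722 0.1726] F [ 1.4994 -0.204  -3.9203] open 0.0093 q6 -1.11
shift cm [-10.2152   9.3764  -0.9649] turn [-0.0333 -0.0165 -0.0916]
r 0.0893 angle now -84.40824217346297
[1.4  0.25] end [0.7292 0.0748]
```

>>> apply_moves:
  commands: [0, 0, 0, 0, 0, 0, 4, 0, 0, 0, 0, 0, 0, 4, 0, 0, 0, 0, 0, 0, 4, 0, 0, 5, 0, 0, 0, 4, 0, 0, 5, 0, 0, 0, 4, -1, 1, 5, -0.03, -0.02, 0.08, 4, -2, 1, 3, 0, 0, 0, 4, -2, 1.5, 0, 0, 0, 0, 4]

```text
t: 14.95
tool_pos: [0.6633, 0.1058, 0.3619]
orientation: [0.584, 3.08, 0.003]
force: [0.5, -0.1, -0.3]
opening: 0.0399
```

```bash
python3 - <<'E'
from h import *
go([.645,.115,.160],64.1)
c='wrist'
im,d=read_camera(c);cv2.imwrite('pics/g.png',im)
for q in ["die","leaf_b_hinge","leaf_b_handle"]:
    r=spot_point(q,c); print(q,[(np.round(w(c,x["point"]),4).tolist(),round(x["conf"],2)) for x in r[:2]])
X,u,v=cloud(c,d); np.savez('w2.npz',X=X,u=u,v=v)
near=np.hypot(X[:,0]-.645,X[:,1]-.115)<.05
P=X[near&(X[:,2]>.165)&(X[:,2]<.18)]; print(len(P),P.mean(0)); print(cv2.minAreaRect(P[:,:2].astype(np.float32)*1000))
P=X[(np.hypot(X[:,0]-.68,X[:,1]-.1)<.1)&(X[:,2]>.187)&(X[:,2]<.2)&(cab(X,O,YAW)[:,0]<-.1)]; print(len(P)); print(cv2.minAreaRect(P[:,:2].astype(np.float32)*1000))
E
```

```text
t 14.95 pos [0.6633 0.1058 0.3619] F [ 0.5379 -0.0551 -0.2953] open 0.0399 q6 -1.11
shift cm [ -1.8312   0.9166 -20.1948] turn [-0.0003  0.0071 -0.0772]
die [([0.6463, 0.1228, 0.1256], 0.63)]
leaf_b_hinge [([0.7064, 0.1638, 0.1732], 0.67)]
leaf_b_handle [([0.7068, 0.0671, 0.1766], 0.93)]
528 [0.65   0.1145 0.1697]
((656.0598754882812, 103.77825164794922), (67.45790100097656, 72.29947662353516), 7.1629438400268555)
1095
((689.6028442382812, 86.62298583984375), (111.92709350585938, 63.197547912597656), 61.47444152832031)
```

View pics/g.png

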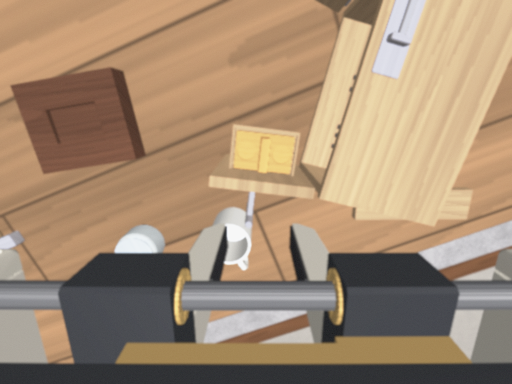

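```bash
python3 - <<'E'
from h import *
im=cv2.imread('pics/g.png');z=np.load('w2.npz');X,u,v=z['X'],z['u'],z['v']
hsv=cv2.cvtColor(im,cv2.COLOR_BGR2HSV)
box=(u>228)&(u<302)&(v>122)&(v<180)
for lo,hi in ((.125,.14),(.14,.152),(.164,.182)):
    m=box&(X[:,2]>lo)&(X[:,2]<hi); 
    print(lo,m.sum(),X[m].mean(0),[np.round(x,1) for x in cv2.minAreaRect(X[m][:,:2].astype(np.float32)*1000)])
m=box&(X[:,2]>.164)&(X[:,2]<.182); P=X[m]
np.set_printoptions(linewidth=150); print(np.c_[P*1000,u[m],v[m]][::12].round(0).astype(int).tolist())
# leaf top
m=(u>205)&(u<322)&(v>170)&(v<200)&(X[:,2]>.188)&(X[:,2]<.2);P=X[m]
print(m.sum(),P.mean(0),cv2.minAreaRect(P[:,:2].astype(np.float32)*1000)); 
E
```

```text
0.125 2220 [0.6381 0.1238 0.1365] [array([641.7, 128.2]), array([104.9,  61.6]), np.float64(61.6)]
0.14 430 [0.6472 0.1176 0.1426] [array([644.9, 125.9]), array([101.1,  53.9]), np.float64(61.6)]
0.164 463 [0.6457 0.1143 0.1695] [array([639.5, 112.5]), array([67. , 50.8]), np.float64(61.7)]
[[619, 127, 168, 262, 138], [623, 134, 169, 268, 139], [622, 125, 168, 261, 141], [624, 127, 169, 263, 142], [626, 129, 168, 265, 143], [628, 130, 169, 267, 144], [631, 134, 166, 270, 145], [630, 124, 168, 263, 147], [633, 128, 168, 266, 148], [635, 129, 167, 268, 149], [633, 119, 168, 260, 151], [635, 121, 168, 262, 152], [638, 123, 167, 264, 153], [640, 125, 169, 266, 154], [639, 117, 169, 260, 156], [642, 120, 168, 263, 157], [644, 122, 168, 265, 158], [646, 124, 168, 267, 159], [645, 113, 168, 259, 161], [647, 116, 169, 262, 162], [650, 119, 168, 265, 163], [650, 111, 168, 259, 165], [652, 114, 167, 262, 166], [655, 118, 167, 265, 167], [657, 120, 166, 267, 168], [656, 109, 169, 259, 170], [658, 111, 168, 261, 171], [661, 115, 168, 265, 172], [650, 79, 167, 236, 174], [649, 79, 174, 235, 175], [648, 75, 182, 231, 176], [654, 88, 173, 243, 176], [662, 101, 166, 255, 176], [659, 97, 174, 251, 177], [667, 110, 165, 263, 177], [662, 102, 177, 256, 178], [670, 116, 167, 268, 178], [666, 109, 177, 262, 179], [673, 123, 170, 274, 179]]
1221 [0.6727 0.107  0.1902] ((674.66259765625, 109.96807861328125), (138.67994689941406, 14.649270057678223), 61.47529983520508)
```

```bash
cat >> h.py <<'E'
def lookdie(ctr,zr=(.164,.178)):
    c='wrist'; s=read_state(); im,d=read_camera(c); X,u,v=cloud(c,d)
    print('pos',s['tool_pos'],'dq',np.abs(s['dq']).max())
    hsv=cv2.cvtColor(im,cv2.COLOR_BGR2HSV)[v,u]
    m=(np.hypot(X[:,0]-ctr[0],X[:,1]-ctr[1])<.035)&(X[:,2]>zr[0])&(X[:,2]<zr[1])&(hsv[:,1]>150)
    r=cv2.minAreaRect(X[m][:,:2].astype(np.float32)*1000); print('rib',m.sum(),X[m].mean(0),r)
    return im,X,u,v
E
python3 - <<'E'
from h import *
im,X,u,v=lookdie((.64,.121),(.162,.178))
m=(u>205)&(u<322)&(v>170)&(v<200)&(X[:,2]>.188)&(X[:,2]<.2);P=X[m]
print(m.sum(),P.mean(0),cv2.minAreaRect(P[:,:2].astype(np.float32)*1000)); 
print(cv2.cvtColor(im,cv2.COLOR_BGR2HSV)[[155,155,155],[265,242,245+40]])
E
```

```text
pos [0.6627 0.1058 0.3577] dq 0.030428946924488137
rib 0 [nan nan nan] ((0.0, 0.0), (0.0, 0.0), 0.0)
1309 [0.6737 0.1063 0.1934] ((675.94091796875, 109.28225708007812), (137.9963836669922, 14.719149589538574), 61.56303405761719)
[[ 23 112 241]
 [ 22 112 241]
 [ 22 113 241]]h.py:40: RuntimeWarning: Mean of empty slice.
  r=cv2.minAreaRect(X[m][:,:2].astype(np.float32)*1000); print('rib',m.sum(),X[m].mean(0),r)
  ret = um.true_divide(
```

>>> apply_moves:
  commands: [0, 0, -3, 0, 0, -0.122, 4, 0, 0, -3, 0, 0, 0, 4, 0, 0, -0.5, 0, 0, 0, 4, 0, 0, 0, 0, 0, 0, 4, 0, 0, 0, 0, 0, 0, 4]

```text
t: 15.82
tool_pos: [0.6643, 0.1023, 0.2885]
orientation: [-0.782, -3.04, 0.003]
force: [0.1, -0.4, -0.9]
opening: 0.0404
```

```bash
sed -i 's/>150)/>95)/' h.py; python3 - <<'E'
from h import *
go([.641,.120,.150],61.5)
im,X,u,v=lookdie((.641,.12),(.160,.178)); cv2.imwrite('pics/i.png',im)
m=(X[:,2]>.188)&(X[:,2]<.199)&(cab(X,O,YAW)[:,0]<-.1)&(np.hypot(X[:,0]-.675,X[:,1]-.11)<.08)&(u>100)&(u<400)&(v<230)
P=X[m];print(m.sum(),P.mean(0),cv2.minAreaRect(P[:,:2].astype(np.float32)*1000)); 
E
```

```text
t 15.82 pos [0.6643 0.1023 0.2885] F [ 0.1044 -0.4203 -0.8846] open 0.0404 q6 -0.99
shift cm [ -2.3296   1.7697 -13.8543] turn [ 0.0011 -0.003   0.0062]
pos [0.6643 0.1023 0.2885] dq 0.0141229577823804
rib 500 [0.6415 0.1225 0.1727] ((642.2340698242188, 121.91499328613281), (11.296372413635254, 43.31135177612305), 61.7842903137207)
1741 [0.669  0.0982 0.1945] ((669.7914428710938, 98.07870483398438), (111.1908187866211, 14.783878326416016), 61.868186950683594)
```

View pics/i.png

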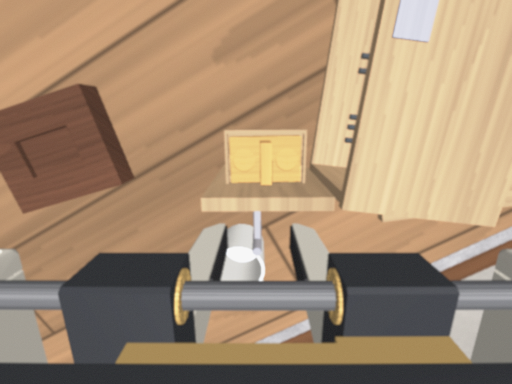

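The rib shows cleanly at (265, 160), measuring 43 x 11 mm at yaw 61.8°. I'll go above it, then down.

>>> apply_moves:
  commands: [-2.2, 2.0, 0, 0, 0, 0.01, 4, 0, 0, -4, 0, 0, 0, 4, 0, 0, -3, 0, 0, 0, 4, 0, 0, 0, 0, 0, 0, 4, 0, 0, 0, 0, 0, 0, 4]

```text
t: 16.5
tool_pos: [0.6455, 0.1232, 0.226]
orientation: [0.765, 3.037, 0.004]
force: [-0.3, -0.1, 1.0]
opening: 0.0402
```

```bash
python3 - <<'E'
from h import *
go([.6422,.1221,.151],61.8)
E
```

```text
t 16.50 pos [0.6455 0.1232 0.226 ] F [-0.3098 -0.0916  0.9822] open 0.0402 q6 -0.97
shift cm [-0.3263 -0.1103 -7.503 ] turn [-0.0003  0.0098  0.001 ]
```

>>> apply_moves:
  commands: [-0.4, -0.1, -2.5, 0, 0.01, 0, 4, 0, 0, -2, 0, 0, 0, 4, 0, 0, 0, 0, 0, 0, 4]

```text
t: 16.88
tool_pos: [0.6423, 0.122, 0.1803]
orientation: [0.767, 3.045, 0.002]
force: [-0.3, -0.1, -0.1]
opening: 0.0401
```

```bash
python3 - <<'E'
from h import *
go([.6422,.1221,.151],61.8)
E
```

```text
t 16.88 pos [0.6423 0.122  0.1803] F [-0.3208 -0.1197 -0.1153] open 0.0401 q6 -0.97
shift cm [-0.0067  0.0071 -2.931 ] turn [-0.0006  0.0022  0.0013]
```

>>> apply_moves:
  commands: [0, 0, -1.6, 0, 0, 0, 4, 0, 0, -1.2, 0, 0, 0, 4, 0, 0, 0, 0, 0, 0, 2.4, 0, 0, 0, 0, 0, 0, 0.8, 0, 0, 0, 0, 0, 0, 0.8, 0, 0, 0, 0, 0, 0, 0.8, 0, 0, 0, 0, 0, 0, 0.8]
  squeeze: 35

```text
t: 17.75
tool_pos: [0.6426, 0.1221, 0.151]
orientation: [0.767, 3.044, 0.002]
force: [0.1, 0.8, -3.2]
opening: 0.0119
```

```bash
python3 - <<'E'
from h import *
go([.6422,.1221,.151],61.8)
E
```

```text
t 17.75 pos [0.6426 0.1221 0.151 ] F [ 0.1059  0.806  -3.1972] open 0.0119 q6 -0.97
shift cm [-0.0449  0.0027  0.0014] turn [-0.0007  0.0031  0.0012]
```

>>> apply_moves:
  commands: [0, 0, 0, 0, 0, 0, 0.8, 0, 0, 1, 0, 0, 0, 0.8, 0, 0, 1.5, 0, 0, 0, 0.8, 0, 0, 2, 0, 0, 0, 0.8, 0, 0, 3, 0, 0, 0, 0.8, 0, 0, 3, 0, 0, 0, 0.8, 0, 0, 3, 0, 0, 0, 0.8, 0, 0, 0, 0, 0, 0, 0.8]
  squeeze: 50

```text
t: 18.75
tool_pos: [0.6416, 0.1219, 0.2964]
orientation: [0.766, 3.042, 0.003]
force: [0.2, -0.4, -5.8]
opening: 0.0115
```

```bash
python3 - <<'E'
from h import *
go([.495,-.16,.3],61.8)
z=np.load('w2.npz');X,u,v=z['X'],z['u'],z['v']
m=(np.hypot(X[:,0]-.495,X[:,1]+.16)<.13)&(X[:,2]>.036)&(X[:,2]<.052);P=X[m]
print(m.sum(),P.mean(0),cv2.minAreaRect(P[:,:2].astype(np.float32)*1000))
d=np.load('scene.npy');X,u,v=cloud('scene',d)
m=(np.hypot(X[:,0]-.495,X[:,1]+.16)<.13)&(X[:,2]>.037)&(X[:,2]<.053);P=X[m]
print(m.sum(),P.mean(0),cv2.minAreaRect(P[:,:2].astype(np.float32)*1000))
E
```

```text
t 18.75 pos [0.6416 0.1219 0.2964] F [ 0.2108 -0.4294 -5.826 ] open 0.0115 q6 -0.97
shift cm [-14.657  -28.1931   0.3622] turn [-0.0009  0.005   0.0013]
7702 [ 0.4877 -0.1572  0.0408] ((490.9871826171875, -159.64405822753906), (172.22793579101562, 149.63442993164062), 77.53059387207031)
1170 [ 0.4973 -0.1529  0.0436] ((495.05499267578125, -158.0181427001953), (177.33738708496094, 150.84397888183594), 77.61605072021484)
```

```bash
python3 - <<'E'
from h import *
s=read_state();m=camera_model('wrist');R=np.array(m['R']);t=np.array(m['t']);K=np.array(m['intrinsics'])
Rt=Ro.from_rotvec(s['orientation']).as_matrix()
Rct=R@Rt; tct=t+R@s['tool_pos'] # tool->cam
Rn=Ro.from_euler('z',15.8,degrees=True).as_matrix()@Rt
def pix(P,T): 
    c=Rct@(Rn.T@(np.array(P)-T))+tct; q=K@c; return (q[:2]/q[2]).round(),c[2].round(3)
for off in (0,.03,.06,.09,.12):
  for z in (.25,.3):
    T=np.array([.495+.977*off,-.16-.215*off,z]); print(off,z,pix([.495,-.16,.035],T))
print('die base', pix(Rn@(Rt.T@[0,0,0])+[.5,-.16,.279],np.array([.5,-.16,.3])))
for dx in (-.026,.026):
  for dy in (-.04,.04):
    e=np.array([dx*-.977-dy*-.215*-1,dx*.215+dy*.977]); print(dx,dy,pix([.495+e[0],-.16+e[1],.279],np.array([.495,-.16,.3])))
E
```

```text
0 0.25 (array([258., 171.]), np.float64(0.386))
0 0.3 (array([258., 165.]), np.float64(0.434))
0.03 0.25 (array([258., 150.]), np.float64(0.378))
0.03 0.3 (array([258., 145.]), np.float64(0.426))
0.06 0.25 (array([258., 127.]), np.float64(0.369))
0.06 0.3 (array([258., 125.]), np.float64(0.417))
0.09 0.25 (array([258., 103.]), np.float64(0.361))
0.09 0.3 (array([258., 104.]), np.float64(0.409))
0.12 0.25 (array([258.,  78.]), np.float64(0.353))
0.12 0.3 (array([258.,  82.]), np.float64(0.401))
die base (array([259., 226.]), np.float64(0.2))
-0.026 -0.04 (array([211., 278.]), np.float64(0.212))
-0.026 0.04 (array([309., 238.]), np.float64(0.202))
0.026 -0.04 (array([208., 214.]), np.float64(0.197))
0.026 0.04 (array([313., 167.]), np.float64(0.188))
```

>>> apply_moves:
  commands: [-0.8, -3, 0, 0, 0, 0, 0.8, -1.3, -4.5, 0, 0, 0, 0, 0.8, -1.3, -4.5, 0, 0, 0, 0.07, 0.8, -1.3, -4.5, 0, 0, 0, 0.07, 0.8, -1.3, -4.5, 0, 0, 0, 0.07, 0.8, -1.2, -4.5, -1, 0, 0, 0.07, 0.8, -0.8, -4, -1, 0, 0, 0, 0.8, 0, 0, 0, 0, 0, 0, 0.8]

```text
t: 19.75
tool_pos: [0.5544, -0.18, 0.2672]
orientation: [-0.316, -3.121, -0.005]
force: [0.6, 1.0, -5.7]
opening: 0.0117
```

>>> apply_moves:
  commands: [0, 0, -1, 0, 0, 0, 0.8, 0, 0, 0, 0, 0, 0, 0.8, 0, 0, 0, 0, 0, 0, 0.8]

```text
t: 20.12
tool_pos: [0.5543, -0.1777, 0.2552]
orientation: [-0.313, -3.119, -0.007]
force: [-0.1, -0.2, -5.9]
opening: 0.0118
```

```bash
python3 - <<'E'
from h import *
go([.563,-.175,.25],77.6)
c='wrist';im,d=read_camera(c);X,u,v=cloud(c,d);cv2.imwrite('pics/j.png',im);np.savez('w3.npz',X=X,u=u,v=v,pos=read_state()['tool_pos'])
m=(np.hypot(X[:,0]-.495,X[:,1]+.16)<.13)&(X[:,2]>.036)&(X[:,2]<.052);P=X[m]
print(m.sum(),P.mean(0),cv2.minAreaRect(P[:,:2].astype(np.float32)*1000))
m=(np.hypot(X[:,0]-.495,X[:,1]+.16)<.05)&(X[:,2]>.028)&(X[:,2]<.0385);P=X[m]
print(m.sum(),P.mean(0),cv2.minAreaRect(P[:,:2].astype(np.float32)*1000))
E
```

```text
t 20.12 pos [ 0.5543 -0.1777  0.2552] F [-0.1276 -0.1605 -5.8737] open 0.0118 q6 -1.77
shift cm [ 0.865   0.2708 -0.5169] turn [-0.0051 -0.0061 -0.0162]
12532 [ 0.4881 -0.1575  0.0434] ((492.8070373535156, -158.28823852539062), (170.85211181640625, 150.6102294921875), 77.53118133544922)
2705 [ 0.4927 -0.1582  0.0335] ((492.9266052246094, -158.18565368652344), (83.99452209472656, 56.280216217041016), 77.41221618652344)
```

View pics/j.png

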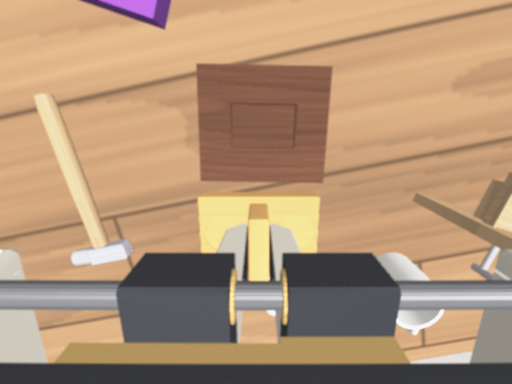

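```bash
python3 - <<'E'
from h import *
z=np.load('w3.npz');X,u,v=z['X'],z['u'],z['v'];p=z['pos']
y=np.radians(78.5); ej=np.array([np.cos(y),np.sin(y)]);ex=np.array([-np.sin(y),np.cos(y)])
m=(abs(X[:,2]-.247)<.008)&(u>190)&(u<330)&(v>185)&(v<262)
C=(X[:,:2]-p[:2]);a=C@ej;b=C@ex
print(m.sum(),X[m][:,2].mean())
for lo in (0.0,.005,.01,.015,.02):
    k=m&(b>lo)&(b<lo+.005); print(lo,a[k].min() if k.any() else 0,a[k].max() if k.any() else 0)
for lo in (-.04,-.03,-.02,.01,.02,.03):
    k=m&(a>lo)&(a<lo+.01); print('front',lo,np.percentile(b[k],99) if k.any() else 0, X[k][:,2].mean())
m=(u>245)&(u<270)&(v>200)&(v<240)&(X[:,2]>.26)&(X[:,2]<.3); print('rib',a[m].min(),a[m].max(),b[m].max(),X[m][:,2].mean())
E
```

```text
4642 0.24684276557886248
0.0 -0.039525993641978334 0.039408853853432
0.005 -0.03997960034170213 0.03995359240826563
0.01 -0.03970731261170216 0.03974880007486825
0.015 -0.04021236010901916 0.03975643631123296
0.02 -0.03969798032143539 0.03965550161016991
front -0.04 0.0260932746183749 0.2466501011420884
front -0.03 0.026261321065208284 0.24721445545814447
front -0.02 0.026271929630293466 0.24645735393774548
front 0.01 0.026303001067619656 0.24651154412372356
front 0.02 0.026373434066693336 0.2473535119138024
front 0.03 0.02633451566721774 0.24673879310437927
rib -0.0077704395191903735 0.0057774919621983644 0.02231400548306268 0.27393078414425814
```

Die centred on the TCP to 0.3 mm and aligned with the jaws. Pocket centre (0.4928, -0.1582), yaw 77.45°.

>>> apply_moves:
  commands: [-2, 0.6, -2, -0.005, -0.006, -0.018, 0.8, -2, 0.6, -4, 0, 0, 0, 0.8, -2, 0.6, -4, 0, 0, 0, 0.8, 0, 0, -4, 0, 0, 0, 0.8, 0, 0, 0, 0, 0, 0, 0.8, 0, 0, 0, 0, 0, 0, 0.8]

```text
t: 20.92
tool_pos: [0.4962, -0.1568, 0.1173]
orientation: [0.333, 3.115, -0.003]
force: [0.1, 0.2, -5.7]
opening: 0.0118
```

```bash
python3 - <<'E'
from h import *
go([.4929,-.1583,.056],77.45)
E
```

```text
t 20.93 pos [ 0.4962 -0.1568  0.1173] F [ 0.1102  0.1806 -5.6534] open 0.0118 q6 -1.76
shift cm [-0.3307 -0.1541 -6.1277] turn [ 0.0031  0.0086 -0.0058]
```

>>> apply_moves:
  commands: [-0.33, -0.15, -2, 0.003, 0.009, -0.006, 0.8, 0, 0, -1.5, 0, 0, 0, 0.8, 0, 0, 0, 0, 0, 0, 0.8]

```text
t: 21.3
tool_pos: [0.4954, -0.1594, 0.0836]
orientation: [0.343, 3.118, -0.003]
force: [0.2, 0.6, -6.0]
opening: 0.0114
```

```bash
python3 - <<'E'
from h import *
go([.4929,-.1583,.056],77.45)
E
```

```text
t 21.30 pos [ 0.4954 -0.1594  0.0836] F [ 0.1939  0.5973 -6.0087] open 0.0114 q6 -1.76
shift cm [-0.2519  0.105  -2.7614] turn [0.0022 0.0041 0.0002]
```

>>> apply_moves:
  commands: [-0.3, 0.12, -0.8, 0.002, 0.004, 0, 0.8, 0, 0, 0, 0, 0, 0, 0.8, 0, 0, 0, 0, 0, 0, 0.8]

```text
t: 21.68
tool_pos: [0.4926, -0.1583, 0.0756]
orientation: [0.344, 3.122, -0.0]
force: [0.3, -0.3, -6.2]
opening: 0.0116
```

```bash
python3 - <<'E'
from h import *
go([.4929,-.1583,.056],77.45)
E
```

```text
t 21.68 pos [ 0.4926 -0.1583  0.0756] F [ 0.3202 -0.2706 -6.1614] open 0.0116 q6 -1.76
shift cm [ 0.0251  0.0008 -1.9609] turn [0.0003 0.0005 0.0004]
```

Aligned. I'll lower it gently, watching the force.

>>> apply_moves:
  commands: [0, 0, -0.5, 0, 0, 0, 0.8, 0, 0, -0.4, 0, 0, 0, 0.8, 0, 0, -0.3, 0, 0, 0, 0.8, 0, 0, -0.3, 0, 0, 0, 0.8]

```text
t: 22.18
tool_pos: [0.4932, -0.1586, 0.0604]
orientation: [0.344, 3.121, -0.001]
force: [0.5, -0.5, -5.6]
opening: 0.0118
```

```bash
python3 - <<'E'
from h import *
go([.4929,-.1583,.056],77.45)
E
```

```text
t 22.18 pos [ 0.4932 -0.1586  0.0604] F [ 0.4644 -0.4819 -5.5928] open 0.0118 q6 -1.76
shift cm [-0.0336  0.0253 -0.4411] turn [0.0009 0.0019 0.0003]
```

>>> apply_moves:
  commands: [0, 0, -0.15, 0, 0, 0, 0.8, 0, 0, -0.12, 0, 0, 0, 0.8, 0, 0, -0.1, 0, 0, 0, 0.8, 0, 0, 0, 0, 0, 0, 0.8]

```text
t: 22.68
tool_pos: [0.4931, -0.1585, 0.0562]
orientation: [0.344, 3.121, -0.001]
force: [-0.4, -0.9, -5.4]
opening: 0.0117
```

>>> apply_moves:
  commands: [0, 0, -0.08, 0, 0, 0, 0.8, 0, 0, 0, 0, 0, 0, 0.8]

```text
t: 22.92
tool_pos: [0.4934, -0.1586, 0.0561]
orientation: [0.344, 3.12, -0.001]
force: [0.1, -0.2, -5.2]
opening: 0.0119
```

>>> apply_moves:
  commands: [0, 0, -0.12, 0, 0, 0, 0.8, 0, 0, 0, 0, 0, 0, 0.8]

```text
t: 23.18
tool_pos: [0.4938, -0.1588, 0.0561]
orientation: [0.344, 3.12, -0.002]
force: [0.8, 0.5, -6.0]
opening: 0.0116
```

>>> apply_moves:
  commands: [-0.08, 0.04, -0.25, 0, 0, 0, 0.8, 0, 0, 0, 0, 0, 0, 0.8]

```text
t: 23.42
tool_pos: [0.4943, -0.159, 0.0563]
orientation: [0.343, 3.117, -0.003]
force: [-0.2, -0.8, -5.4]
opening: 0.0115
```

>>> apply_moves:
  commands: [-0.1, 0.05, -0.3, 0, 0, 0, 0.8]

```text
t: 23.55
tool_pos: [0.4947, -0.1592, 0.0559]
orientation: [0.343, 3.115, -0.005]
force: [-12.5, 4.2, 33.6]
opening: 0.0118
```

```bash
python3 - <<'E'
from h import *
go([.4929,-.1583,.056],77.45)
c='wrist';im,d=read_camera(c);X,u,v=cloud(c,d);cv2.imwrite('pics/k.png',im)
m=(u>190)&(u<330)&(v>190)&(v<262)&(X[:,2]<.07)&(X[:,2]>.04);s=cv2.cvtColor(im,cv2.COLOR_BGR2HSV)[v,u]
g=m&(s[:,2]>180)&(s[:,1]>90);print('plate top z',g.sum(),np.percentile(X[g][:,2],[10,50,90])); b=(np.hypot(X[:,0]-.49,X[:,1]+.16)<.12)&(s[:,2]<110)&(X[:,2]>.036)&(X[:,2]<.055);print('block top',np.median(X[b][:,2]))
A=np.c_[X[g][:,:2],np.ones(g.sum())];print('plate slope',np.linalg.lstsq(A,X[g][:,2],rcond=None)[0])
A=np.c_[X[b][:,:2],np.ones(b.sum())];print('block slope',np.linalg.lstsq(A,X[b][:,2],rcond=None)[0])
go([.4929,-.1583,.056],77.45)
E
```

```text
t 23.55 pos [ 0.4947 -0.1592  0.0559] F [-12.4909   4.1694  33.5877] open 0.0118 q6 -1.76
shift cm [-0.183   0.0917  0.0078] turn [0.0039 0.0079 0.0001]
plate top z 2125 [0.0437 0.0475 0.0503]
block top 0.040038394456588675
plate slope [-0.0107  0.0044  0.0539]
block slope [ 0.0103 -0.0028  0.0348]
t 23.60 pos [ 0.4947 -0.1592  0.056 ] F [-7.0595  2.8845 18.3997] open 0.0118 q6 -1.76
shift cm [-0.181   0.0893  0.004 ] turn [0.0039 0.0079 0.0001]
```

View pics/k.png

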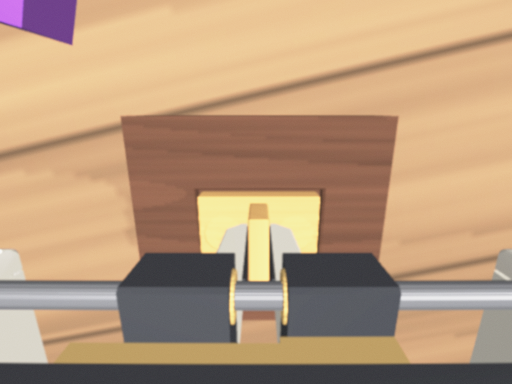

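The force rose at TCP z = 0.056, which is exactly the seated height, and the plate sits inside the pocket outline. I'll relax, release and back off.

>>> apply_moves:
  commands: [0, 0, 0, 0, 0, 0, 0.9, 0, 0, 0, 0, 0, 0, 1.4, 0, 0, 0, 0, 0, 0, 2.5, 0, 0, 0, 0, 0, 0, 3.5, 0, 0, 0, 0, 0, 0, 3.5, 0, 0, 1.5, 0, 0, 0, 3.5, 0, 0, 3, 0, 0, 0, 3.5, 0, 0, 3, 0, 0, 0, 3.5]
  squeeze: 10

```text
t: 24.6
tool_pos: [0.4936, -0.1587, 0.1322]
orientation: [0.343, 3.117, -0.003]
force: [0.2, 0.1, 0.2]
opening: 0.0349
```

>>> apply_moves:
  commands: [2, -0.4, 4, 0, 0, 0, 4, 3, -0.6, 4, 0, 0, 0, 4, 2, -0.5, 4, 0, 0, 0, 4, 0, 0, 0, 0, 0, 0, 4, 0, 0, 0, 0, 0, 0, 4]

```text
t: 25.22
tool_pos: [0.5662, -0.1744, 0.2644]
orientation: [0.342, 3.109, -0.007]
force: [-0.3, 0.3, 0.1]
opening: 0.0402
```

```bash
python3 - <<'E'
from h import *
go([.4929,-.1583,.056],77.45)
c='wrist';im,d=read_camera(c);X,u,v=cloud(c,d);cv2.imwrite('pics/l.png',im)
s=cv2.cvtColor(im,cv2.COLOR_BGR2HSV)[v,u]
n=np.hypot(X[:,0]-.493,X[:,1]+.158)<.12
def fit(name,m):
    P=X[m];A=np.c_[P[:,:2]-[.493,-.158],np.ones(len(P))];f=np.linalg.lstsq(A,P[:,2],rcond=None)[0]
    print(name,m.sum(),'slope,z',f,cv2.minAreaRect(P[:,:2].astype(np.float32)*1000))
g=n&(s[:,1]>90)&(s[:,2]>170)
fit('plate',g&(X[:,2]>.042)&(X[:,2]<.056)&(np.hypot(X[:,0]-.493,X[:,1]+.158)<.055)); fit('rib',g&(X[:,2]>.070)&(X[:,2]<.09)); fit('block',n&(s[:,2]<120)&(X[:,2]>.036)&(X[:,2]<.053))
for c in ('scene','side'):
    im2,_=read_camera(c); cv2.imwrite('pics/fin_%s.png'%c,im2)
    for q in ["mug","hammer","tin","die","leaf_a_handle","leaf_b_handle"]:
        print(c,q,[(np.round(w(c,x["point"]),3).tolist(),round(x["conf"],2)) for x in spot_point(q,c)[:1]])
E
python3 -c "
import cv2,numpy as np
a=cv2.imread('pics/l.png')[:300];b=cv2.imread('pics/fin_side.png')[90:320]
cv2.imwrite('pics/m.png',np.vstack([a,b]))"
```

```text
t 25.23 pos [ 0.5662 -0.1744  0.2644] F [-0.2711  0.3208  0.12  ] open 0.0402 q6 -1.74
shift cm [ -7.3293   1.6057 -20.8402] turn [0.0061 0.0135 0.0003]
plate 2107 slope,z [-0.0019  0.0002  0.0483] ((495.2252197265625, -160.3848876953125), (81.39176177978516, 51.0194206237793), 77.49264526367188)
rib 367 slope,z [-0.0065 -0.0471  0.0778] ((494.6958923339844, -159.21632385253906), (11.110496520996094, 42.14603805541992), 77.50418090820312)
block 102 slope,z [-0.0271  0.0074  0.0418] ((483.764892578125, -156.32162475585938), (86.2708969116211, 37.91972351074219), 76.92790222167969)
scene mug [([0.781, 0.008, 0.002], 0.73)]
scene hammer [([0.524, -0.45, -0.002], 0.68)]
scene tin [([0.745, -0.175, -0.003], 0.91)]
scene die [([0.499, -0.158, 0.035], 0.81)]
scene leaf_a_handle [([0.392, 0.295, 0.181], 0.76)]
scene leaf_b_handle [([0.713, 0.072, 0.18], 0.73)]
side mug [([0.781, 0.005, -0.003], 0.72)]
side hammer [([0.524, -0.451, -0.003], 0.57)]
side tin [([0.746, -0.178, -0.002], 0.87)]
side die [([0.491, -0.16, 0.038], 0.6)]
side leaf_a_handle [([0.388, 0.301, 0.176], 0.94)]
side leaf_b_handle [([0.714, 0.07, 0.179], 0.57)]
```

View pics/m.png

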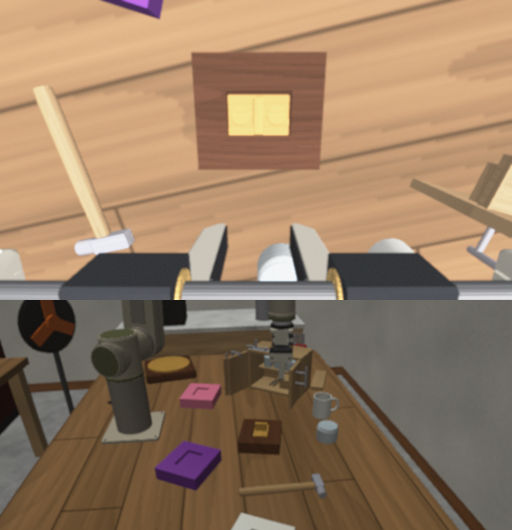

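```bash
python3 -c "
from plant import *
print(close_job())"
```

```text
the job is handed in; nothing more can be done
None
```

The die is seated in the dark work block's pocket and released, both leaves are wide open, and the job is handed in after about 25.6 s of the 72 s.

**What I did:** I drew the bolt back about 31 mm. I then swung leaf A to about 1.8 rad and leaf B to about 1.7 rad. The die came out of the rack by its rib and went into the pocket.

**Last checks**
- **Die:** the plate top reads z = 0.0483, against 0.049 expected. It is level to about 0.1 mm, with its yaw at 77.5° against the pocket's 77.45°. Its centre reads about 2 mm off the earlier pocket estimate, within the clearance and measurement error.
- **Leaves:** both handles are still where I left them.
- **Mug, hammer and tin:** they are within a few mm of where they started, which is network noise.
- **Robot:** it is clear of everything.

**Not as clean as planned**
- **Setting down:** while pressing the die home, one move drove it briefly against the pocket floor at about 34 N wrist force. The smaller steps before it had shown no clear contact force.
- **Block height:** the last depth fit of the block top was poor, with only 102 points, so I relied on the die's absolute heights instead.

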